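# Load the grommet box on the stringing caddy and lift it level

## Task

Set the grommet box lid up and centred on the orange raised pedestal of the blue carry caddy, its long side in line with the caddy's handle bar, and let go of it while the caddy stands on the shelf. Then take the caddy by its white handle, lift it at least 5 cm clear of the shelf with the box still on its pedestal, and finish while holding it there, still and level; keep the caddy level throughout. Leave the cup, the two shuttlecocks and the shuttle tube where they stand.

Things in the scene. Friction and masses are not known exactly. Their poses are not given: they have to be found in the camera images.
- caddy: Loose blue carry caddy, about 0.5 kg, standing on the grey locker shelf (z = 0). Deck 265 x 116 mm and 8 mm thick, from x = -125 to +140 mm in its own frame, with a rim to 18 mm height. Origin: on the underside, straight under the middle of the handle; its x axis runs along the deck and the handle towards the orange pedestal, z up. At the -x end a fixed yellow and black string reel (centre x = -85 mm, radius 32 mm, top 38 mm above the underside) counterweights the loaded box.
- handle (a point): Centre of the caddy's white handle bar, 78 mm above the caddy's underside. The bar is 80 mm long along the caddy's x, 14 mm wide along its y, 16 mm high (top at 86 mm), on two posts 10 mm thick at x = -35 and +35 mm, so 60 mm are free between them; below the bar is open down to the deck. The loaded caddy balances roughly under it.
- pedestal_top (a point): Centre of the flat top of the orange pedestal fixed to the caddy, 110 mm along the caddy's +x from the handle's middle and 45 mm above the caddy's underside. Top 30 mm along the caddy's x, 36 mm along its y, smaller than the box and without a rim.
- grommet_box: Loose closed plastic box, green with white clip-on lid, about 0.12 kg, 84 mm (its x) x 44 mm (its y) x 30 mm high (z up). Origin: centre of its underside. It belongs on the pedestal with its long side along the caddy's x axis, either way round, overhanging the pedestal equally at both ends; it tips off if more than 15 mm off-centre that way.
- cup: White ceramic cup, rim radius 35 mm, 80 mm high, a bystander. Origin: centre of its underside.
- shuttle_a: White nylon shuttlecock standing on its skirt, cork up, 64 mm across, 84 mm high, a bystander. Origin: centre of its underside.
- shuttle_b: A second such shuttlecock, a bystander. Origin: centre of its underside.
- tube: Yellow shuttle tube with a white twist cap, standing, 70 mm across, 190 mm high, a bystander. Origin: centre of its underside.
Things that resemble listed ones, but are neither listed nor needed, are in the scene too. There is more than one size of the grommet_box; the one meant has the size given above.

How it is judged:
By the outcome, as a careful person would: the job done as asked, in the order asked, and still so for the second after the job is handed in, while the arm keeps its last pose, push and grip.
It also fails if it takes over 56 s, if anything falls off the work surface, if the arm or the gripper's body presses on something with over 40 N, if the wrist force passes 120 N, or if a joint passes its speed limit or range.

## Robot

A 7-joint arm with a two-finger parallel gripper is mounted at the origin on the work surface. World frame = base frame: x ahead of the robot, y to its left, z up, the work surface at z = 0. Lengths are in m, angles in rad, forces in N, time in s.
With the tool pointing down it reaches from about 0.425 to 0.925 m from the base axis. Payload 6.8 kg.
Tool frame: the origin (TCP) lies on the centre line of the jaws, within the pads' length; the fingertips stand 14 mm ahead of it and the grasp point (between the pads) lies 5 mm behind it (r.tips_ahead is the distance from the TCP to the fingertips, in m); z points along the fingers, y is the line along which they close (so a half turn about z gives the same grasp; the last joint's range is limited). The gripper opens to 85 mm and grips with 20 to 120 N. Pads are 22 mm wide; open, the fingers measure 114 mm over their backs; the gripper's body (76 mm by 85 mm) begins 54 mm behind the grasp point. The pads swing forward as they close: fully open they stand 13 mm farther back than shut.
Start: joints at [-1.291, 0.477, 0.022, 1.555, -0.011, 1.109, -0.083], TCP at [0.255, 0.625, 0.245] pointing down, gripper open.
Joint ranges: [-2.96, 2.96], [-0.34, 2.1], [-1.41, 1.46], [0.24, 2.44], [-1.37, 4.51], [0.17, 1.92], [-2.96, 2.96]. Speed limits (rad/s): [2.39, 2.39, 3.14, 3.14, 3.14, 3.14, 3.14].

## Interface

Orientations are given as a rotation vector (axis times angle).
In Python, from bench import r, eyes gives the robot as it stands.
- The arm moves only by the tool step_arm, never from a script. Its argument "rows" is a list of rows, each a list of 6 numbers: the shift along the world's x, y, z in units of 60 cm (1.0 is 60 cm), then the turn, a rotation vector about the world's x, y, z in units of pi rad (1.0 is pi rad). In form: [[x, y, z, rx, ry, rz], ...]. A call has 1 to 5 rows; each row is the pose to reach, as a shift and turn from the pose commanded when the call began, turning the shorter way round; what a row does not reach only later rows make up. A row lasts 1/12 s, in which the tool goes at most 41.7 mm and 7.16 degrees, less where a joint would pass 70% of its speed; a pose out of reach is approached as far as the arm can. A call with a number of a shift or a turn outside -1 to 1 is refused whole. A call with a gripper value outside its range is refused whole. "jaw" is the closure, from 0 (fully open) to 1 (shut), set as the call begins (left out, the last holds). The fingers move at their own pace and stop on an object; "squeeze" is the grip in N (left out, the last holds). Time passes only in rows, so rows that repeat a pose let the fingers close. It gives the time, the measured TCP pose, the force, the opening and the grip force at its end, in the units of the state.
- r.get_obs(): the state, without advancing time (a new reading comes with each control period).
- eyes.grab_frame(name): name is "scene" or "top" or "wrist"; returns the picture (480x640x3 uint8, red, green, blue); there is no depth.
- eyes.camera_info(name): a dict with "mtx" (3x3 intrinsics, pixels), "extrinsics" (4x4, takes a point from camera to world coordinates); the wrist camera has in their place "tool_from_camera" (4x4, takes a point from camera to tool coordinates, whose origin is the TCP and whose axes are the flange's). Camera axes: x right, y down, z forward; pixel columns grow to the right and rows downward; lengths in m; the calibration is good to about 2 mm. A picture is of the moment at which its call begins: read the wrist's pose just before it. camera_info takes no time and is no camera call.
- r.hand_in(): hands the job in; it is judged then, once.
The state is a dict: "clock": time; "joints": joint angles; "qvel": joint speeds; "tau": joint torques, N m; "tcp_pos": TCP position; "orientation": TCP orientation; "contact_force": force on the tool from outside, world axes, zero at the start; "moment": the same for the moment, N m; "grip_width": finger opening in m; "gripper_force": force on a finger pad.
Only numpy, scipy, OpenCV 4.12 (cv2) and the standard library are available. Lean on these libraries where they do the work, as an engineer would, in place of code of your own. Each camera call takes 0.05 s, during which the arm holds its last target. There are 200 camera calls.

## Working session

There is one attempt and no reset: what is moved stays moved. The work goes in short steps, Python scripts to look and compute and a tool call to move; the robot and the scene stay as the last step left them, time stands still between calls to the robot, and variables do not carry over. Pictures are saved under pics/ and viewed, at most 10 in all, crops included, and the job is handed in when it is done.

Besides the shell and the picture viewer there is one more tool, called after "Request:" by a JSON object that holds its "op" and its "data", one argument or row to a line. step_arm: Moves the arm, as the interface text tells. Shifts and turns lie within -1 to 1; 1 stands for 60 cm of shift or pi rad of turn. Its arguments: {"type":"object","properties":{"rows":{"type":"array"},"jaw":{"type":"number"},"squeeze":{"type":"number"}},"required":["rows"]}

```bash
ls; mkdir -p pics
python3 - <<'E'
from bench import r, eyes
import cv2,numpy as np
o=r.get_obs();print(o['clock'],o['tcp_pos'],o['orientation'],o['grip_width'],r.tips_ahead)
for n in("scene","top"):
    f=eyes.grab_frame(n);cv2.imwrite(f"pics/{n}0.png",f[:,:,::-1])
    i=eyes.camera_info(n);print(n,i['mtx'],i['extrinsics'])
print(eyes.camera_info("wrist"))
E
```

```text
pics
0.0 [0.25503432 0.62433692 0.24431582] [-6.05214325e-01 -3.08250979e+00  2.93216173e-03] 0.08563232240520338 0.014
scene [[532.85561075   0.         327.92902526]
 [  0.         532.85561075 236.99543971]
 [  0.           0.           1.        ]] [[ 0.29113409  0.66474015 -0.68801271  1.27060486]
 [ 0.95662705 -0.19455367  0.21682609 -0.28883053]
 [ 0.01027761 -0.72129703 -0.69254961  0.76661159]
 [ 0.          0.          0.          1.        ]]
top [[490.26128287   0.         320.49324433]
 [  0.         490.26128287 233.55826296]
 [  0.           0.           1.        ]] [[-0.00130326 -0.99401472  0.10923846  0.49384397]
 [-0.9997425  -0.00117963 -0.02266142 -0.05884544]
 [ 0.02265465 -0.10923987 -0.99375722  0.908854  ]
 [ 0.          0.          0.          1.        ]]
{'mtx': array([[348.85609337,   0.        , 317.05607545],
       [  0.        , 348.85609337, 239.49489747],
       [  0.        ,   0.        ,   1.        ]]), 'tool_from_camera': array([[ 4.62217561e-04, -9.50405188e-01, -3.11014090e-01,
         8.04395356e-02],
       [ 9.99999873e-01,  3.76785812e-04,  3.34770401e-04,
        -2.99412086e-04],
       [-2.00981830e-04, -3.11014205e-01,  9.50405242e-01,
        -1.28344419e-01],
       [ 0.00000000e+00,  0.00000000e+00,  0.00000000e+00,
         1.00000000e+00]])}
```

View pics/scene0.png

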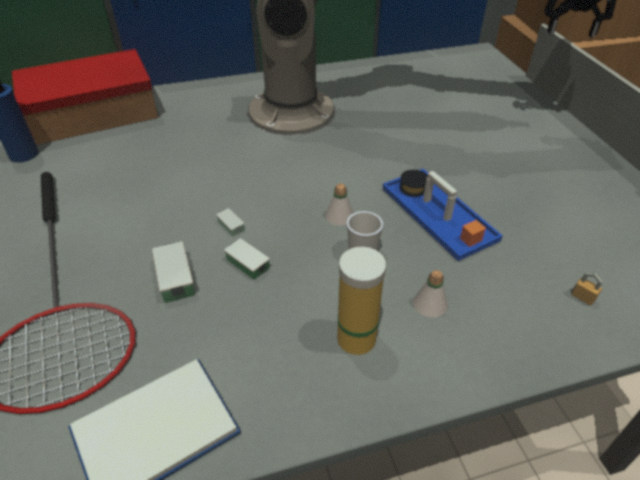

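View pics/top0.png

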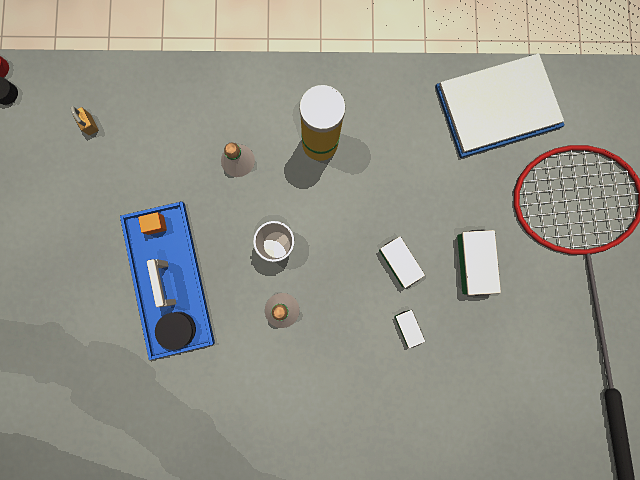

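Both views show the caddy (top: deck about (167,281), orange pedestal (152,224), handle (157,283), reel (175,331)). There are three white-lidded boxes at (402,263), (410,328) and (479,263). Bystanders: cup (273,242), shuttles (235,155) and (282,310), tube (322,105). I measure next.

```bash
cat > h.py <<'E'
import cv2,numpy as np
from bench import r,eyes
def ray(cam,px,z,E=None):
    i=eyes.camera_info(cam);E=i['extrinsics'] if E is None else E
    p=np.atleast_2d(np.asarray(px,float));d=np.c_[p,np.ones(len(p))]@np.linalg.inv(i['mtx']).T@E[:3,:3].T
    o=E[:3,3];return o+d*((z-o[2])/d[:,2])[:,None]
def rect(cam,cnt,z,E=None):
    w=ray(cam,cnt.reshape(-1,2),z,E)[:,:2].astype(np.float32)
    b=cv2.boxPoints(cv2.minAreaRect(w));e0=b[1]-b[0];e1=b[2]-b[1]
    if np.linalg.norm(e0)<np.linalg.norm(e1):e0,e1=e1,e0
    return b.mean(0),np.linalg.norm(e0)*1e3,np.linalg.norm(e1)*1e3,np.degrees(np.arctan2(e0[1],e0[0]))%180
def blobs(m,amin):
    m=m.astype(np.uint8)
    return [c for c in cv2.findContours(m,cv2.RETR_EXTERNAL,cv2.CHAIN_APPROX_NONE)[0] if cv2.contourArea(c)>amin]
def hsv(f):return cv2.cvtColor(f,cv2.COLOR_RGB2HSV).astype(int).transpose(2,0,1)
E
python3 - <<'E'
from h import *
np.set_printoptions(precision=4,suppress=True)
f=cv2.imread("pics/top0.png")[:,:,::-1].copy();H,S,V=hsv(f)
def show(n,m,z,a):
    for c in blobs(m,a):
        M=cv2.moments(c);print(n,int(M['m10']/M['m00']),int(M['m01']/M['m00']),*rect("top",c,z))
show("white",(S<40)&(V>190),.03,60)
show("whiteH",(S<40)&(V>150),.086,60)
show("blue",(H>100)&(H<130)&(S>120)&(V>60),.018,500)
show("orange",(H>5)&(H<20)&(S>150)&(V>180),.045,40)
show("black",(V<60),.038,500)
show("cork",(H>3)&(H<20)&(S>80)&(V>100),.08,40)
E
```

```text
white 410 328 [ 0.4212 -0.2374] 59.482403 30.456198 22.450254
white 154 282 [0.5035 0.2157] 82.38963 12.649185 13.580102
white 402 261 [ 0.5401 -0.226 ] 82.44611 42.264023 31.81614
white 481 261 [ 0.5397 -0.3696] 112.54319 57.462444 3.2387807
white 273 240 [0.578  0.0056] 71.5813 70.979416 45.24542
white 322 106 [ 0.828  -0.0821] 82.73443 81.83764 0.1868649
white 501 101 [ 0.8411 -0.4192] 197.8219 138.9177 107.2251
white 502 47 [ 0.9464 -0.4253] 94.04657 21.944185 90.57223
white 471 47 [ 0.9467 -0.3605] 24.867308 19.914423 90.604004
white 430 46 [ 0.947  -0.2895] 21.861223 20.866253 0.57520056
white 399 46 [ 0.9463 -0.227 ] 93.57592 21.85586 90.57526
white 346 45 [ 0.9467 -0.1285] 92.63635 21.806627 89.90606
white 294 45 [ 0.9463 -0.0296] 94.07483 21.755505 90.58143
white 198 45 [0.9453 0.1528] 61.513626 19.681139 90.61005
white 366 31 [ 0.9766 -0.1618] 28.308489 26.532429 179.27875
white 328 33 [ 0.9805 -0.1021] 39.693752 33.898754 89.906044
white 431 25 [ 0.9925 -0.2955] 58.293346 30.591818 178.57132
white 398 19 [ 1.0015 -0.2274] 94.37262 76.48427 90.61607
whiteH 176 364 [0.3691 0
[... 1450 characters left out ...]
33 [ 0.9495 -0.0993] 37.164486 31.738798 89.90608
whiteH 431 25 [ 0.9607 -0.2804] 54.57894 28.6425 178.57133
whiteH 398 19 [ 0.9691 -0.2166] 88.35926 71.61066 90.61602
blue 166 280 [0.5097 0.1981] 264.51263 118.18522 13.561918
orange 149 221 [0.6091 0.2236] 34.817024 28.737024 103.25651
orange 83 117 [0.7994 0.3489] 36.982967 11.050148 27.96804
black 174 330 [0.4199 0.1745] 69.263985 63.322968 89.861496
black 615 422 [ 0.3601 -0.5751] 396.40448 37.82169 8.79231
cork 279 310 [ 0.4549 -0.0091] 21.714725 19.807323 89.879524
cork 151 221 [0.6047 0.2081] 42.138657 30.011219 101.7142
cork 231 148 [0.7326 0.0766] 24.069027 19.48631 90.285194
cork 83 118 [0.7853 0.3357] 37.169865 19.666262 27.963615
```

The middle box measures 84 × 44 mm (with pixel margin), centred at (0.540, -0.226) with its long axis at 31.8°. The caddy origin is about (0.5024, 0.1975) with yaw 13.5°, and the deck, pedestal and handle agree to 2 mm. I move towards the box now.

Request:
{"op": "step_arm", "data": {
  "rows": [
    [0.1,-0.31,0,0,0,-0.19],
    [0.1,-0.31,0,0,0,-0.19],
    [0.1,-0.31,0,0,0,-0.19],
    [0.1,-0.31,0,0,0,-0.19],
    [0.1,-0.31,0,0,0,-0.19]
  ],
  "jaw": 0,
  "squeeze": 60
}}

```text
clock: 0.52
tcp_pos: [0.3165, 0.4346, 0.2448]
orientation: [1.498, 2.761, -0.003]
contact_force: [1.2, -0.9, -0.3]
grip_width: 0.0856
gripper_force: 0.0
```

Request:
{"op": "step_arm", "data": {
  "rows": [
    [0.1,-0.31,0,0,0,-0.19],
    [0.1,-0.31,0,0,0,-0.19],
    [0.1,-0.31,0,0,0,-0.19],
    [0.1,-0.31,0,0,0,-0.19],
    [0.1,-0.31,0,0,0,-0.19]
  ]
}}

```text
clock: 0.93
tcp_pos: [0.3757, 0.2488, 0.2451]
orientation: [2.243, 2.199, -0.002]
contact_force: [-0.2, -0.1, 0.3]
grip_width: 0.0855
gripper_force: 0.0
```

Request:
{"op": "step_arm", "data": {
  "rows": [
    [0.1,-0.31,0,0,0,-0.19],
    [0.1,-0.31,0,0,0,-0.19],
    [0.1,-0.31,0,0,0,-0.19],
    [0.1,-0.31,0,0,0,-0.19],
    [0.1,-0.31,0,0,0,-0.19]
  ]
}}

```text
clock: 1.35
tcp_pos: [0.4355, 0.063, 0.2454]
orientation: [2.791, 1.442, 0.0]
contact_force: [-0.1, 0.9, 0.2]
grip_width: 0.0851
gripper_force: 0.0
```

```bash
cat >> h.py <<'E'
from scipy.spatial.transform import Rotation as R
def pose():
    o=r.get_obs();M=R.from_rotvec(o['orientation']).as_matrix();T=np.eye(4);T[:3,:3]=M;T[:3,3]=o['tcp_pos']
    print('t',round(o['clock'],2),'tcp',np.round(o['tcp_pos'],4),'yang',round(np.degrees(np.arctan2(M[1,1],M[0,1])),2),'z',np.round(M[:,2],4),'F',np.round(o['contact_force'],1),'w',round(o['grip_width'],4),'g',round(o['gripper_force'],1),'q',np.round(o['joints'],2))
    return T
def go(x,y,z,yang):
    T=pose();M=T[:3,:3];a=np.radians(yang);yv=np.array([np.cos(a),np.sin(a),0]);zv=np.array([0,0,-1.]);
    G=np.c_[np.cross(yv,zv),yv,zv];print('move',np.round((np.array([x,y,z])-T[:3,3])/.6,4),np.round(R.from_matrix(G@M.T).as_rotvec()/np.pi,4))
E
python3 -c "
from h import *
go(.54,-.226,.12,-58.2)"
```

```text
t 1.35 tcp [0.4355 0.063  0.2454] yang -35.35 z [ 2.e-04 -1.e-04 -1.e+00] F [-0.1  0.9  0.2] w 0.0851 g 0.0 q [-0.83  0.07  0.59  2.12 -0.05  0.96 -0.84]
move [ 0.1742 -0.4817 -0.209 ] [ 1.000e-04  1.000e-04 -1.269e-01]
```

Request:
{"op": "step_arm", "data": {
  "rows": [
    [0.09,-0.24,0,0,0,-0.07],
    [0.09,-0.24,0,0,0,-0.07],
    [0.09,-0.24,0,0,0,-0.07],
    [0.09,-0.24,0,0,0,-0.07],
    [0.09,-0.24,0,0,0,-0.07]
  ]
}}

```text
clock: 1.77
tcp_pos: [0.4902, -0.0836, 0.2458]
orientation: [2.928, 1.127, 0.001]
contact_force: [-0.2, -0.0, -0.2]
grip_width: 0.0853
gripper_force: 0.0
```

Request:
{"op": "step_arm", "data": {
  "rows": [
    [0.084,-0.242,-0.2,0,0,-0.057],
    [0.084,-0.242,-0.2,0,0,-0.057],
    [0.084,-0.242,-0.2,0,0,-0.057],
    [0.084,-0.242,-0.2,0,0,-0.057],
    [0.084,-0.242,-0.2,0,0,-0.057]
  ]
}}

```text
clock: 2.18
tcp_pos: [0.539, -0.2245, 0.1226]
orientation: [-3.018, -0.872, 0.004]
contact_force: [0.3, -0.6, 0.5]
grip_width: 0.0852
gripper_force: 0.0
```

Request:
{"op": "step_arm", "data": {
  "rows": [
    [0,0,0,0,0,0],
    [0,0,0,0,0,0]
  ]
}}

```text
clock: 2.35
tcp_pos: [0.5386, -0.2231, 0.124]
orientation: [-3.018, -0.87, 0.005]
contact_force: [0.0, 0.1, -0.6]
grip_width: 0.0853
gripper_force: 0.0
```

```bash
python3 -c "
from h import *
T=pose();E=T@eyes.camera_info('wrist')['tool_from_camera'];f=eyes.grab_frame('wrist');cv2.imwrite('pics/w1.png',f[:,:,::-1])
H,S,V=hsv(f)
for c in blobs((S<40)&(V>180),300):
  m=cv2.moments(c);print(int(m['m10']/m['m00']),int(m['m01']/m['m00']),rect('wrist',c,.03,E))
go(.54,-.226,.12,-58.2)"
```

```text
t 2.35 tcp [ 0.5386 -0.2231  0.124 ] yang -57.82 z [-0.0031 -0.     -1.    ] F [ 0.   0.1 -0.6] w 0.0853 g 0.0 q [-0.2   0.55  0.65  1.92 -0.44  0.82 -0.32]
423 387 (array([ 0.48790616, -0.35646054], dtype=float32), np.float32(25.6479), np.float32(23.985123), np.float32(4.3863482))
252 370 (array([ 0.42619023, -0.23432717], dtype=float32), np.float32(58.51338), np.float32(29.766361), np.float32(22.16821))
509 319 (array([ 0.56248516, -0.36917743], dtype=float32), np.float32(60.77777), np.float32(60.57187), np.float32(3.2419178))
317 222 (array([ 0.5523068 , -0.21480037], dtype=float32), np.float32(50.494495), np.float32(42.735897), np.float32(31.256334))
t 2.4 tcp [ 0.5392 -0.2219  0.1249] yang -57.71 z [-1.4e-03  6.0e-04 -1.0e+00] F [1.2 0.5 0.5] w 0.0852 g 0.0 q [-0.2   0.55  0.65  1.92 -0.44  0.82 -0.32]
move [ 0.0013 -0.0068 -0.0081] [-0.0002 -0.0005 -0.0027]
```

View pics/w1.png

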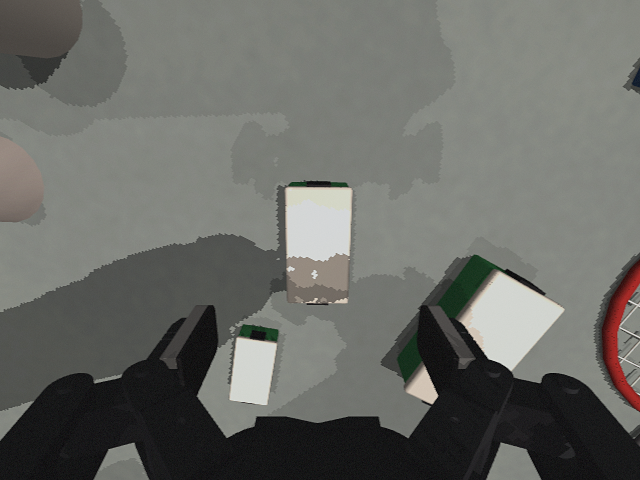

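The wrist view shows the box lid with corners at about (286,187), (350,187), (349,303) and (288,303). It is partly shaded and roughly centred between the fingers. The small box (255,370) and the large one (490,330) are clear of the finger paths.

```bash
python3 -c "
from h import *
T=pose();E=T@eyes.camera_info('wrist')['tool_from_camera']
print(rect('wrist',np.array([(286,187),(350,187),(349,303),(288,303)]),.03,E))
go(.54,-.226,.016,-58.2)"
```

```text
t 2.4 tcp [ 0.5392 -0.2219  0.1249] yang -57.71 z [-1.4e-03  6.0e-04 -1.0e+00] F [1.2 0.5 0.5] w 0.0852 g 0.0 q [-0.2   0.55  0.65  1.92 -0.44  0.82 -0.32]
(array([ 0.53944963, -0.22244152], dtype=float32), np.float32(83.38228), np.float32(43.70274), np.float32(32.37226))
t 2.4 tcp [ 0.5392 -0.2219  0.1249] yang -57.71 z [-1.4e-03  6.0e-04 -1.0e+00] F [1.2 0.5 0.5] w 0.0852 g 0.0 q [-0.2   0.55  0.65  1.92 -0.44  0.82 -0.32]
move [ 0.0013 -0.0068 -0.1815] [-0.0002 -0.0005 -0.0027]
```

Request:
{"op": "step_arm", "data": {
  "rows": [
    [0.001,-0.003,-0.06,0,0,0],
    [0.001,-0.003,-0.11,0,0,0],
    [0.001,-0.003,-0.145,0,0,0],
    [0.001,-0.003,-0.17,0,0,0],
    [0.001,-0.003,-0.181,0,0,0]
  ]
}}

```text
clock: 2.82
tcp_pos: [0.5399, -0.2214, 0.0157]
orientation: [-3.014, -0.878, 0.001]
contact_force: [0.6, -0.5, -0.1]
grip_width: 0.0856
gripper_force: 0.0
```

Request:
{"op": "step_arm", "data": {
  "rows": [
    [0,0,0,0,0,0],
    [0,0,0,0,0,0],
    [0,0,0,0,0,0],
    [0,0,0,0,0,0],
    [0,0,0,0,0,0]
  ],
  "jaw": 1,
  "squeeze": 40
}}

```text
clock: 3.23
tcp_pos: [0.5414, -0.224, 0.0184]
orientation: [3.017, 0.875, 0.004]
contact_force: [-0.6, 1.3, 4.9]
grip_width: 0.043
gripper_force: 40.0
```

Request:
{"op": "step_arm", "data": {
  "rows": [
    [0,0,0,0,0,0],
    [0,0,0,0,0,0],
    [0,0,0,0,0,0],
    [0,0,0,0,0,0],
    [0,0,0,0,0,0]
  ]
}}

```text
clock: 3.65
tcp_pos: [0.5413, -0.224, 0.0184]
orientation: [3.017, 0.875, 0.004]
contact_force: [-1.3, 1.3, 6.4]
grip_width: 0.0428
gripper_force: 40.0
```

```bash
python3 -c "
from h import *
pose()"
```

```text
t 3.65 tcp [ 0.5413 -0.224   0.0184] yang -57.66 z [ 2.5e-03  2.0e-04 -1.0e+00] F [-1.3  1.3  6.4] w 0.0428 g 40.0 q [-0.1   0.7   0.52  1.95 -0.57  0.64 -0.22]
```

Request:
{"op": "step_arm", "data": {
  "rows": [
    [0,0,0.03,0,0,0],
    [0,0,0.08,0,0,0],
    [0,0,0.14,0,0,0],
    [0,0,0.2,0,0,0],
    [0,0,0.26,0,0,0]
  ]
}}

```text
clock: 4.07
tcp_pos: [0.5399, -0.2241, 0.1749]
orientation: [3.018, 0.874, 0.001]
contact_force: [1.6, -0.3, -0.8]
grip_width: 0.0431
gripper_force: 41.2
```

Request:
{"op": "step_arm", "data": {
  "rows": [
    [0,0.02,0.02,0,0,0],
    [0,0.06,0.05,0,0,0],
    [0.02,0.12,0.05,0,0,-0.02],
    [0.03,0.18,0.05,0,0,-0.03],
    [0.03,0.24,0.05,0,0,-0.04]
  ]
}}

```text
clock: 4.48
tcp_pos: [0.5595, -0.0784, 0.2041]
orientation: [3.067, 0.68, 0.005]
contact_force: [0.6, 0.6, -1.3]
grip_width: 0.0436
gripper_force: 41.3
```

Request:
{"op": "step_arm", "data": {
  "rows": [
    [0.01,0.06,0,0,0,-0.02],
    [0.02,0.12,0,0,0,-0.03],
    [0.03,0.18,0,0,0,-0.04],
    [0.04,0.24,0,0,0,-0.05],
    [0.05,0.3,0,0,0,-0.06]
  ]
}}

```text
clock: 4.9
tcp_pos: [0.5882, 0.1018, 0.2036]
orientation: [-3.117, -0.389, -0.002]
contact_force: [0.8, -0.4, -1.8]
grip_width: 0.0433
gripper_force: 41.3
```

```bash
python3 -c "
from h import *
T=pose();E=T@eyes.camera_info('wrist')['tool_from_camera'];f=eyes.grab_frame('wrist');cv2.imwrite('pics/w2.png',f[:,:,::-1])
go(.609,.2235,.22,-76.5)"
```

```text
t 4.9 tcp [0.5882 0.1018 0.2036] yang -75.77 z [ 9.e-04  1.e-03 -1.e+00] F [ 0.8 -0.4 -1.8] w 0.0433 g 41.3 q [-0.85  0.49  0.78  1.83 -0.41  0.99 -1.22]
t 4.95 tcp [0.5892 0.1122 0.2029] yang -75.27 z [ 0.001   0.0054 -1.    ] F [ 1.3  7.6 -2.1] w 0.0431 g 41.3 q [-0.86  0.49  0.77  1.82 -0.41  0.99 -1.23]
move [0.033  0.1856 0.0286] [-0.0017  0.0003 -0.0068]
```

View pics/w2.png

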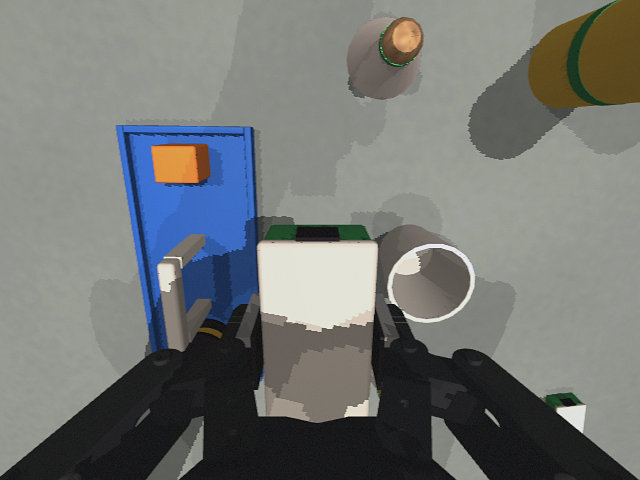

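The box is held straight: its lid's far edge runs from (259,241) to (378,241). The pedestal is at (180,163) and the cup clear at (430,283). Now I measure the box in the tool frame and the pedestal again, with the arm at rest.

```bash
python3 -c "
from h import *
C=eyes.camera_info('wrist')['tool_from_camera']
print('box far edge in tool',ray('wrist',[(259,241),(378,241)],-.0116,C))
T=pose();E=T@C;f=eyes.grab_frame('wrist');pose()
H,S,V=hsv(f)
o=(H>3)&(H<22)&(S>150)&(V>90);
for c in blobs(o,200):
  x,y,w,h=cv2.boundingRect(c);print(x,y,w,h)
  if w<90 and x<300:
    print(np.round(V[y+h//2,x-2:x+w+2:3]),np.round(V[y-1:y+h+2:2,x+w//2]))
    cv2.imwrite('pics/ped.png',cv2.resize(f[y-15:y+h+15,x-15:x+w+15,::-1],None,fx=5,fy=5,interpolation=0));print('off',x-15,y-15)
H0=[c for c in blobs((H>100)&(H<130)&(S>120)&(V>40),500)]
for c in H0: print('blue',cv2.boundingRect(c))
"
```

```text
box far edge in tool [[ 0.04055715 -0.02055026 -0.0116    ]
 [ 0.04058472  0.02142726 -0.0116    ]]
t 4.95 tcp [0.5892 0.1122 0.2029] yang -75.27 z [ 0.001   0.0054 -1.    ] F [ 1.3  7.6 -2.1] w 0.0431 g 41.3 q [-0.86  0.49  0.77  1.82 -0.41  0.99 -1.23]
t 5.0 tcp [0.5887 0.1088 0.2027] yang -75.1 z [ 4.0e-04  3.6e-03 -1.0e+00] F [-0.2 -0.  -1. ] w 0.0431 g 41.3 q [-0.85  0.49  0.77  1.83 -0.41  0.99 -1.22]
166 147 56 40
[209 194 223 224 224 224 224 225 224 224 224 224 224 224 224 221 113 111
 111 100] [211 126 233 224 224 224 224 224 223 224 224 224 224 223 224 225 224 224
 224 226 102 162]
off 151 132
542 18 71 88
596 9 44 92
blue (130, 128, 139, 222)
```

View pics/ped.png

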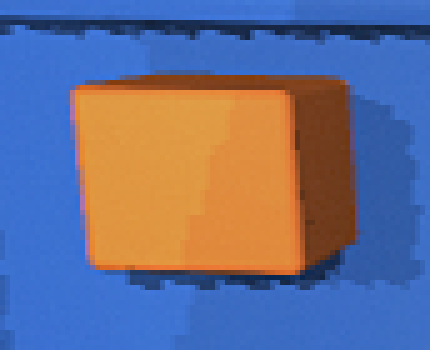

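The crop shows the pedestal top's corners at crop (73,88), (293,92), (303,272) and (90,268).

```bash
python3 -c "
from h import *
C=eyes.camera_info('wrist')['tool_from_camera']
T=pose();E=T@C
p=np.array([(73,88),(293,92),(303,272),(90,268)])/5-.5+[151,132]
for z in (.045,):
  w=ray('wrist',p,z,E)[:,:2];print(w,w.mean(0));e=w[0]+w[1]-w[2]-w[3];print(np.degrees(np.arctan2(e[1],e[0])),[np.linalg.norm(w[i]-w[i-1]) for i in range(4)])
f=eyes.grab_frame('top');cv2.imwrite('pics/top1.png',f[:,:,::-1]);H,S,V=hsv(f)
for c in blobs((H>100)&(H<130)&(S>120)&(V>40),500): print('blue',rect('top',c,.018))
go(.61,.2235,.12,-76.5)
"
```

```text
t 5.0 tcp [0.5887 0.1088 0.2027] yang -75.1 z [ 4.0e-04  3.6e-03 -1.0e+00] F [-0.2 -0.  -1. ] w 0.0431 g 41.3 q [-0.85  0.49  0.77  1.83 -0.41  0.99 -1.22]
[[0.61658496 0.24229586]
 [0.62502358 0.20827796]
 [0.59695999 0.20195608]
 [0.5885541  0.23595461]] [0.60678066 0.22212113]
12.721098129011676 [np.float64(0.02873917612432263), np.float64(0.03504893368734649), np.float64(0.028766849518988134), np.float64(0.035022257157119166)]
blue (array([0.48298776, 0.191573  ], dtype=float32), np.float32(209.87779), np.float32(118.17055), np.float32(13.507))
blue (array([ 0.8376957, -0.4187659], dtype=float32), np.float32(210.43892), np.float32(148.66452), np.float32(107.211754))
t 5.05 tcp [0.5883 0.1045 0.2029] yang -75.27 z [ 3.0e-04  1.2e-03 -1.0e+00] F [ 0.2 -0.4 -2. ] w 0.0432 g 41.3 q [-0.85  0.49  0.78  1.83 -0.41  0.99 -1.22]
move [ 0.0362  0.1983 -0.1381] [-0.0004  0.0001 -0.0068]
```

Request:
{"op": "step_arm", "data": {
  "rows": [
    [0,0,0,0,0,-0.004],
    [0,0,0,0,0,-0.004],
    [0,0,0,0,0,-0.004],
    [0,0,0,0,0,-0.004],
    [0,0,0,0,0,-0.004]
  ]
}}

```text
clock: 5.47
tcp_pos: [0.5882, 0.0988, 0.2029]
orientation: [-3.12, -0.369, -0.0]
contact_force: [0.5, -0.3, -0.9]
grip_width: 0.0428
gripper_force: 41.3
```

```bash
cat >> h.py <<'E'
def ped():
    C=eyes.camera_info('wrist')['tool_from_camera'];T=pose();E=T@C;f=eyes.grab_frame('wrist');pose();H,S,V=hsv(f)
    for c in blobs((H>3)&(H<22)&(S>130)&(V>185),200):
        a=rect('wrist',c,.045,E)
        if abs(a[1]-35)<4: print('ped',a)
    return f
E
python3 -c "
from h import *
ped();ped()
go(.61,.2235,.12,-76.5)
"
```

```text
t 5.47 tcp [0.5882 0.0988 0.2029] yang -76.49 z [ 1.e-04  2.e-04 -1.e+00] F [ 0.5 -0.3 -0.9] w 0.0428 g 41.3 q [-0.85  0.49  0.78  1.83 -0.41  0.99 -1.23]
t 5.52 tcp [0.5882 0.0991 0.2028] yang -76.48 z [ 1.e-04  1.e-04 -1.e+00] F [ 0.2 -0.  -1.3] w 0.0431 g 41.3 q [-0.85  0.49  0.78  1.83 -0.41  0.99 -1.23]
ped (array([0.6075429 , 0.22576278], dtype=float32), np.float32(34.95982), np.float32(28.595959), np.float32(103.534134))
t 5.52 tcp [0.5882 0.0991 0.2028] yang -76.48 z [ 1.e-04  1.e-04 -1.e+00] F [ 0.2 -0.  -1.3] w 0.0431 g 41.3 q [-0.85  0.49  0.78  1.83 -0.41  0.99 -1.23]
t 5.57 tcp [0.5882 0.0993 0.2028] yang -76.46 z [ 1.e-04  1.e-04 -1.e+00] F [ 0.2  0.6 -1.2] w 0.0431 g 41.3 q [-0.85  0.49  0.78  1.83 -0.41  0.99 -1.23]
ped (array([0.60760957, 0.22576007], dtype=float32), np.float32(34.91346), np.float32(28.587637), np.float32(103.55264))
t 5.57 tcp [0.5882 0.0993 0.2028] yang -76.46 z [ 1.e-04  1.e-04 -1.e+00] F [ 0.2  0.6 -1.2] w 0.0431 g 41.3 q [-0.85  0.49  0.78  1.83 -0.41  0.99 -1.23]
move [ 0.0363  0.207  -0.138 ] [-0.      0.     -0.0002]
```

Request:
{"op": "step_arm", "data": {
  "rows": [
    [0.008,0.05,0,0,0,0],
    [0.019,0.11,-0.02,0,0,0],
    [0.029,0.17,-0.04,0,0,0],
    [0.034,0.2,-0.06,0,0,0],
    [0.0355,0.21,-0.07,0,0,0]
  ]
}}

```text
clock: 5.98
tcp_pos: [0.6086, 0.2314, 0.1586]
orientation: [-3.117, -0.382, 0.003]
contact_force: [-0.6, -0.3, -1.8]
grip_width: 0.0434
gripper_force: 41.3
```

Request:
{"op": "step_arm", "data": {
  "rows": [
    [0,0,-0.04,0,0,0],
    [0,0,-0.08,0,0,0],
    [0,0,-0.11,0,0,0],
    [0,0,-0.13,0,0,0],
    [0,0,-0.14,0,0,0]
  ]
}}

```text
clock: 6.4
tcp_pos: [0.6088, 0.2247, 0.0751]
orientation: [3.118, 0.37, -0.003]
contact_force: [-0.2, -1.2, -0.2]
grip_width: 0.043
gripper_force: 41.3
```

Request:
{"op": "step_arm", "data": {
  "rows": [
    [0,0,0,0,0,0],
    [0,0,0,0,0,0],
    [0,0,0,0,0,0]
  ]
}}

```text
clock: 6.65
tcp_pos: [0.6105, 0.2258, 0.078]
orientation: [-3.119, -0.371, -0.003]
contact_force: [0.0, 0.2, -1.1]
grip_width: 0.0432
gripper_force: 41.3
```

```bash
python3 -c "
from h import *
pose();f=eyes.grab_frame('scene');cv2.imwrite('pics/s2.png',cv2.resize(f[130:290,360:560,::-1],None,fx=4,fy=3.75))
go(.6095,.225,.0634,-76.5)"
```

```text
t 6.65 tcp [0.6105 0.2258 0.078 ] yang -76.42 z [ 1.9e-03  7.0e-04 -1.0e+00] F [ 0.   0.2 -1.1] w 0.0432 g 41.3 q [-0.89  0.72  0.65  1.77 -0.56  0.84 -1.31]
t 6.7 tcp [0.6105 0.226  0.0781] yang -76.41 z [ 2.e-03  9.e-04 -1.e+00] F [-0.1  0.2 -0.4] w 0.0432 g 41.3 q [-0.89  0.72  0.65  1.77 -0.56  0.84 -1.31]
move [-0.0016 -0.0016 -0.0244] [-0.0003  0.0006 -0.0005]
```

View pics/s2.png

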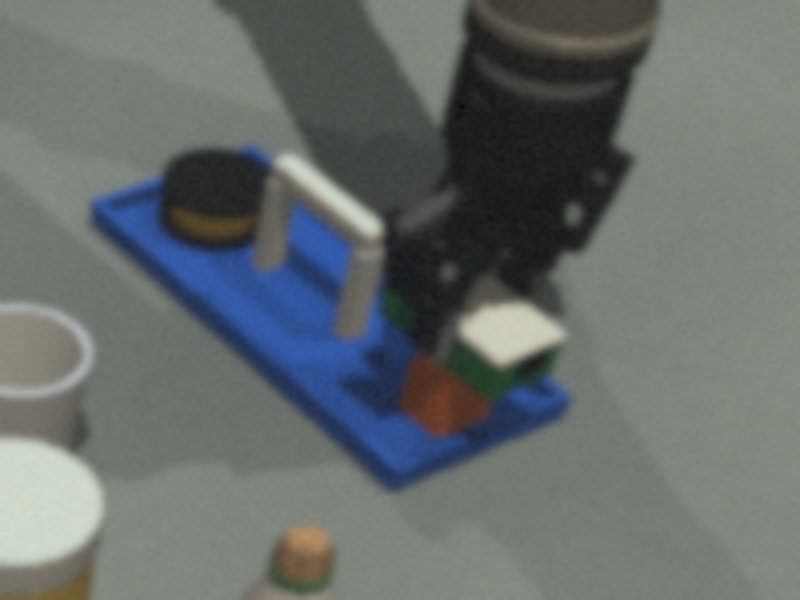

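The box (crop (510,345)) hovers over the pedestal (crop (440,395)) with fingers clear of the handle. I lower it gently until contact.

Request:
{"op": "step_arm", "data": {
  "rows": [
    [-0.001,-0.0015,-0.008,0,0,0],
    [-0.0015,-0.0015,-0.014,0,0,0],
    [-0.0015,-0.0015,-0.019,0,0,0],
    [-0.0015,-0.0015,-0.022,0,0,0],
    [-0.0015,-0.0015,-0.022,0,0,0]
  ]
}}

```text
clock: 7.12
tcp_pos: [0.6086, 0.225, 0.0635]
orientation: [-3.119, -0.372, 0.001]
contact_force: [-0.4, 0.6, -0.4]
grip_width: 0.043
gripper_force: 41.3
```

Request:
{"op": "step_arm", "data": {
  "rows": [
    [0,0,-0.001,0,0,0],
    [0,0,-0.002,0,0,0],
    [0,0,-0.002,0,0,0],
    [0,0,-0.002,0,0,0]
  ]
}}

```text
clock: 7.45
tcp_pos: [0.6087, 0.225, 0.0634]
orientation: [-3.119, -0.372, 0.0]
contact_force: [-5.8, -1.1, 9.2]
grip_width: 0.0428
gripper_force: 42.2
```

```bash
python3 -c "
from h import *
go(.6095,.225,.0634,-76.5)"
```

```text
t 7.45 tcp [0.6087 0.225  0.0634] yang -76.41 z [-3.e-04  8.e-04 -1.e+00] F [-5.8 -1.1  9.2] w 0.0428 g 42.2 q [-0.88  0.74  0.63  1.78 -0.58  0.81 -1.3 ]
move [ 0.0014  0.     -0.0001] [-0.0003 -0.0001 -0.0005]
```

Request:
{"op": "step_arm", "data": {
  "rows": [
    [0,0,0,0,0,0],
    [0,0,0,0,0,0],
    [0,0,0,0,0,0],
    [0,0,0,0,0,0],
    [0,0,0,0,0,0]
  ],
  "jaw": 0
}}

```text
clock: 7.87
tcp_pos: [0.6086, 0.225, 0.0621]
orientation: [3.119, 0.372, -0.0]
contact_force: [-0.7, -0.7, 0.5]
grip_width: 0.0854
gripper_force: 0.0
```

Request:
{"op": "step_arm", "data": {
  "rows": [
    [0,0,0.02,0,0,0],
    [0,0,0.06,0,0,0],
    [0,0,0.11,0,0,0],
    [0,0,0.16,0,0,0],
    [0,0,0.18,0,0,0]
  ]
}}

```text
clock: 8.28
tcp_pos: [0.6108, 0.2249, 0.1753]
orientation: [-3.118, -0.371, -0.009]
contact_force: [1.6, 0.3, 0.5]
grip_width: 0.0853
gripper_force: 0.0
```

```bash
python3 -c "
from h import *
go(.5024,.1985,.17,-76.5)"
```

```text
t 8.28 tcp [0.6108 0.2249 0.1753] yang -76.44 z [ 0.0054  0.0021 -1.    ] F [1.6 0.3 0.5] w 0.0853 g 0.0 q [-0.95  0.61  0.73  1.72 -0.47  0.99 -1.38]
move [-0.1807 -0.044  -0.0088] [-0.0007  0.0017 -0.0003]
```

Request:
{"op": "step_arm", "data": {
  "rows": [
    [-0.04,-0.01,0.01,0,0,0],
    [-0.09,-0.022,0.02,0,0,0],
    [-0.14,-0.034,0.02,0,0,0],
    [-0.17,-0.042,0.02,0,0,0],
    [-0.18,-0.044,0.02,0,0,0]
  ]
}}

```text
clock: 8.7
tcp_pos: [0.4976, 0.1976, 0.1823]
orientation: [-3.119, -0.371, 0.004]
contact_force: [-0.4, -0.7, -0.6]
grip_width: 0.0851
gripper_force: 0.0
```

Request:
{"op": "step_arm", "data": {
  "rows": [
    [0,0,0,0,0,0],
    [0,0,0,0,0,0],
    [0,0,0,0,0,0],
    [0,0,0,0,0,0],
    [0,0,0,0,0,0]
  ]
}}

```text
clock: 9.12
tcp_pos: [0.5016, 0.1986, 0.1823]
orientation: [3.119, 0.371, 0.001]
contact_force: [-0.5, -0.1, 0.2]
grip_width: 0.0857
gripper_force: 0.0
```

```bash
python3 -c "
from h import *
T=pose();f=eyes.grab_frame('wrist');cv2.imwrite('pics/w3.png',f[:,:,::-1]);pose()
E=T@eyes.camera_info('wrist')['tool_from_camera'];H,S,V=hsv(f)
for z in(.075,.086):
  for c in blobs((S<60)&(V>170),300): print(z,cv2.boundingRect(c),rect('wrist',c,z,E))
go(.5024,.1985,.073,-76.5)"
```

```text
t 9.12 tcp [0.5016 0.1986 0.1823] yang -76.42 z [ 7.e-04 -6.e-04 -1.e+00] F [-0.5 -0.1  0.2] w 0.0857 g 0.0 q [-1.12  0.42  0.8   1.98 -0.39  0.89 -1.45]
t 9.17 tcp [0.5014 0.1985 0.1822] yang -76.42 z [ 4.e-04 -6.e-04 -1.e+00] F [-0.7  0.4 -0.5] w 0.0854 g 0.0 q [-1.12  0.42  0.8   1.98 -0.39  0.89 -1.45]
0.075 (305, 190, 19, 87) (array([0.506519  , 0.20223615], dtype=float32), np.float32(63.726017), np.float32(13.048386), np.float32(13.914898))
0.075 (566, 163, 74, 99) (array([0.56556547, 0.00945095], dtype=float32), np.float32(70.24729), np.float32(48.990547), np.float32(29.659275))
0.075 (280, 0, 74, 146) (array([0.60615605, 0.22439541], dtype=float32), np.float32(81.380325), np.float32(43.006474), np.float32(13.53536))
0.086 (305, 190, 19, 87) (array([0.50989014, 0.20294279], dtype=float32), np.float32(60.75152), np.float32(12.439342), np.float32(13.914921))
0.086 (566, 163, 74, 99) (array([0.56618047, 0.01915606], dtype=float32), np.float32(66.968475), np.float32(46.703835), np.float32(29.659237))
0.086 (280, 0, 74, 146) (array([0.6048764 , 0.22406769], dtype=float32), np.float32(77.58171), np.float32(40.999084), np.float32(13.535349))
t 9.17 tcp [0.5014 0.1985 0.1822] yang -76.42 z [ 4.e-04 -6.e-04 -1.e+00] F [-0.7  0.4 -0.5] w 0.0854 g 0.0 q [-1.12  0.42  0.8   1.98 -0.39  0.89 -1.45]
move [ 1.70e-03 -1.00e-04 -1.82e-01] [ 0.0002  0.0001 -0.0005]
```

View pics/w3.png

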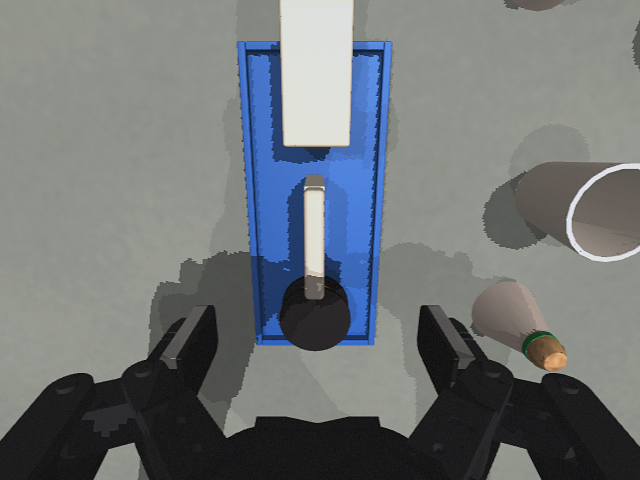

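The box sits on the pedestal, lid from (282,0) to (351,146), in line with the bar, whose top runs from (315,188) to (314,298). I check the positions along the caddy's axis from this view and from the top camera.

```bash
python3 -c "
from h import *
T=pose();E=T@eyes.camera_info('wrist')['tool_from_camera']
h=ray('wrist',[(305,188),(325,188),(323,298),(306,298)],.086,E)[:,:2];hc=h.mean(0);d=h[:2].mean(0)-h[2:].mean(0);print('handle',hc,np.linalg.norm(d),np.degrees(np.arctan2(d[1],d[0])))
b=ray('wrist',[(283,146),(351,146)],.075,E)[:,:2].mean(0)
u=np.array([np.cos(np.radians(13.5)),np.sin(np.radians(13.5))]);n=np.array([-u[1],u[0]])
print('near edge from handle (want 68,0):',(b-hc)@u,(b-hc)@n)
f=eyes.grab_frame('top');H,S,V=hsv(f)
for c in blobs((S<45)&(V>150),150):
  if cv2.boundingRect(c)[0]<230 and cv2.boundingRect(c)[1]>150:print(cv2.boundingRect(c),rect('top',c,.075))
"
```

```text
t 9.17 tcp [0.5014 0.1985 0.1822] yang -76.42 z [ 4.e-04 -6.e-04 -1.e+00] F [-0.7  0.4 -0.5] w 0.0854 g 0.0 q [-1.12  0.42  0.8   1.98 -0.39  0.89 -1.45]
handle [0.50211741 0.20039611] 0.07917765539842349 13.24377234704832
near edge from handle (want 68,0): 0.06523837194318619 -0.0014219502192433855
(137, 416, 39, 64) (array([0.23611736, 0.18719007], dtype=float32), np.float32(98.02693), np.float32(59.977943), np.float32(178.67534))
(174, 323, 111, 157) (array([0.3076809 , 0.04571079], dtype=float32), np.float32(266.94873), np.float32(100.81331), np.float32(40.280087))
(6, 293, 125, 162) (array([0.37134016, 0.33287483], dtype=float32), np.float32(263.69318), np.float32(138.07358), np.float32(166.54378))
(128, 194, 34, 52) (array([0.6086558, 0.2222991], dtype=float32), np.float32(82.43722), np.float32(42.993942), np.float32(13.340923))
```

Request:
{"op": "step_arm", "data": {
  "rows": [
    [0.001,0.001,-0.05,0,0,0],
    [0.001,0.001,-0.1,0,0,0],
    [0.001,0.001,-0.14,0,0,0],
    [0.001,0.001,-0.17,0,0,0],
    [0.001,0.001,-0.184,0,0,0]
  ]
}}

```text
clock: 9.63
tcp_pos: [0.5002, 0.1986, 0.0695]
orientation: [3.118, 0.372, -0.005]
contact_force: [0.5, -0.5, -0.1]
grip_width: 0.0852
gripper_force: 0.0
```

Request:
{"op": "step_arm", "data": {
  "rows": [
    [0,0,0,0,0,0],
    [0,0,0,0,0,0],
    [0,0,0,0,0,0],
    [0,0,0,0,0,0]
  ]
}}

```text
clock: 9.97
tcp_pos: [0.5022, 0.1995, 0.0731]
orientation: [-3.119, -0.372, -0.003]
contact_force: [-0.1, -0.1, 0.5]
grip_width: 0.0852
gripper_force: 0.0
```

```bash
python3 -c "
from h import *
go(.502,.1993,.072,-76.6)"
```

```text
t 9.97 tcp [0.5022 0.1995 0.0731] yang -76.41 z [ 0.002   0.0012 -1.    ] F [-0.1 -0.1  0.5] w 0.0852 g 0.0 q [-0.99  0.58  0.65  2.05 -0.55  0.69 -1.31]
move [-0.0003 -0.0004 -0.0019] [-0.0004  0.0006 -0.0011]
```

Request:
{"op": "step_arm", "data": {
  "rows": [
    [0,0,0,0,0,0],
    [0,0,0,0,0,0],
    [0,0,0,0,0,0],
    [0,0,0,0,0,0],
    [0,0,0,0,0,0]
  ],
  "jaw": 1,
  "squeeze": 30
}}

```text
clock: 10.38
tcp_pos: [0.5012, 0.1993, 0.072]
orientation: [-3.119, -0.372, -0.0]
contact_force: [0.0, 0.0, -1.0]
grip_width: 0.0258
gripper_force: 0.0
```

Request:
{"op": "step_arm", "data": {
  "rows": [
    [0,0,0,0,0,0],
    [0,0,0,0,0,0],
    [0,0,0,0,0,0],
    [0,0,0,0,0,0],
    [0,0,0,0,0,0]
  ],
  "squeeze": 110
}}

```text
clock: 10.8
tcp_pos: [0.5013, 0.1995, 0.0722]
orientation: [-3.119, -0.372, 0.0]
contact_force: [-1.6, 0.8, 4.7]
grip_width: 0.0123
gripper_force: 107.4
```

```bash
python3 -c "
from h import *
pose()"
```

```text
t 10.8 tcp [0.5013 0.1995 0.0722] yang -76.39 z [-1.e-04  6.e-04 -1.e+00] F [-1.6  0.8  4.7] w 0.0123 g 107.4 q [-0.99  0.58  0.65  2.05 -0.55  0.69 -1.31]
```

Request:
{"op": "step_arm", "data": {
  "rows": [
    [0,0,0.003,0,0,0],
    [0,0,0.008,0,0,0],
    [0,0,0.014,0,0,0],
    [0,0,0.019,0,0,0],
    [0,0,0.022,0,0,0]
  ]
}}

```text
clock: 11.22
tcp_pos: [0.5012, 0.1991, 0.0854]
orientation: [3.119, 0.372, -0.0]
contact_force: [0.1, 0.0, -5.6]
grip_width: 0.0124
gripper_force: 107.3
```

Request:
{"op": "step_arm", "data": {
  "rows": [
    [0,0,0,0,0,0],
    [0,0,0,0,0,0],
    [0,0,0,0,0,0]
  ]
}}

```text
clock: 11.47
tcp_pos: [0.5011, 0.1992, 0.085]
orientation: [3.119, 0.372, -0.0]
contact_force: [0.3, 0.1, -5.7]
grip_width: 0.012
gripper_force: 107.3
```

```bash
python3 -c "
from h import *
pose();print(r.get_obs()['moment']);f=eyes.grab_frame('scene');cv2.imwrite('pics/s3.png',cv2.resize(f[130:290,360:560,::-1],None,fx=4,fy=3.75))
f=eyes.grab_frame('wrist');cv2.imwrite('pics/w4.png',f[:,:,::-1])"
```

```text
t 11.47 tcp [0.5011 0.1992 0.085 ] yang -76.4 z [-2.e-04 -1.e-04 -1.e+00] F [ 0.3  0.1 -5.7] w 0.012 g 107.3 q [-1.01  0.56  0.67  2.04 -0.53  0.71 -1.33]
[ 0.00238729  0.07258311 -0.00506764]
```

View pics/s3.png

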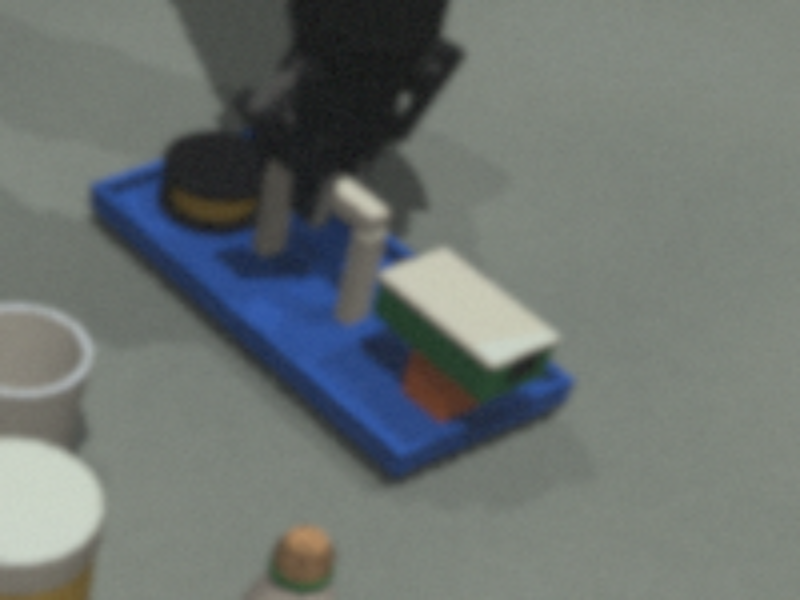

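The caddy is off the shelf and level, with the box on its pedestal (crop (465,320)). The moment is only 0.07 N m. I lift on to about 8 cm.

Request:
{"op": "step_arm", "data": {
  "rows": [
    [0,0,0.005,0,0,0],
    [0,0,0.015,0,0,0],
    [0,0,0.028,0,0,0],
    [0,0,0.043,0,0,0],
    [0,0,0.058,0,0,0]
  ]
}}

```text
clock: 11.98
tcp_pos: [0.5015, 0.1991, 0.1211]
orientation: [-3.119, -0.372, -0.001]
contact_force: [0.2, -0.5, -6.3]
grip_width: 0.0124
gripper_force: 107.3
```

Request:
{"op": "step_arm", "data": {
  "rows": [
    [0,0,0.015,0,0,0],
    [0,0,0.03,0,0,0],
    [0,0,0.043,0,0,0],
    [0,0,0.052,0,0,0],
    [0,0,0.057,0,0,0]
  ]
}}

```text
clock: 12.4
tcp_pos: [0.5016, 0.1993, 0.1551]
orientation: [-3.119, -0.372, -0.002]
contact_force: [-0.4, -0.5, -5.8]
grip_width: 0.012
gripper_force: 107.5
```

Request:
{"op": "step_arm", "data": {
  "rows": [
    [0,0,0,0,0,0],
    [0,0,0,0,0,0],
    [0,0,0,0,0,0],
    [0,0,0,0,0,0],
    [0,0,0,0,0,0]
  ]
}}

```text
clock: 12.82
tcp_pos: [0.501, 0.199, 0.1537]
orientation: [3.119, 0.372, -0.001]
contact_force: [0.0, -0.0, -6.5]
grip_width: 0.0123
gripper_force: 107.5
```

```bash
python3 -c "
from h import *
pose();o=r.get_obs();print(o['moment'],abs(o['qvel']).max());f=eyes.grab_frame('scene');cv2.imwrite('pics/s4.png',cv2.resize(f[100:290,330:560,::-1],None,fx=3.4,fy=3.1))
f=eyes.grab_frame('wrist').astype(int);g=cv2.imread('pics/w4.png')[:,:,::-1]
for n,im in(('w4',g.astype(np.uint8)),('now',f.astype(np.uint8))):
  H,S,V=hsv(im)
  for c in blobs((H>100)&(H<130)&(S>120)&(V>60),2000): print(n,cv2.boundingRect(c))
  for c in blobs((S<45)&(V>170),3000): print(n,'white',cv2.boundingRect(c))
pose()"
```

```text
t 12.82 tcp [0.501  0.199  0.1537] yang -76.4 z [-6.e-04 -5.e-04 -1.e+00] F [ 0.  -0.  -6.5] w 0.0123 g 107.5 q [-1.09  0.46  0.77  2.   -0.43  0.84 -1.41]
[-0.03580296  0.04866459 -0.01340778] 0.0019630336273301894
w4 (190, 0, 255, 353)
w4 white (254, 0, 138, 163)
now (190, 0, 255, 353)
now white (254, 0, 138, 163)
t 12.92 tcp [0.5011 0.1991 0.1538] yang -76.41 z [-4.e-04 -4.e-04 -1.e+00] F [-0.1 -0.4 -5.6] w 0.0123 g 107.5 q [-1.09  0.46  0.77  2.   -0.43  0.84 -1.41]
```

View pics/s4.png

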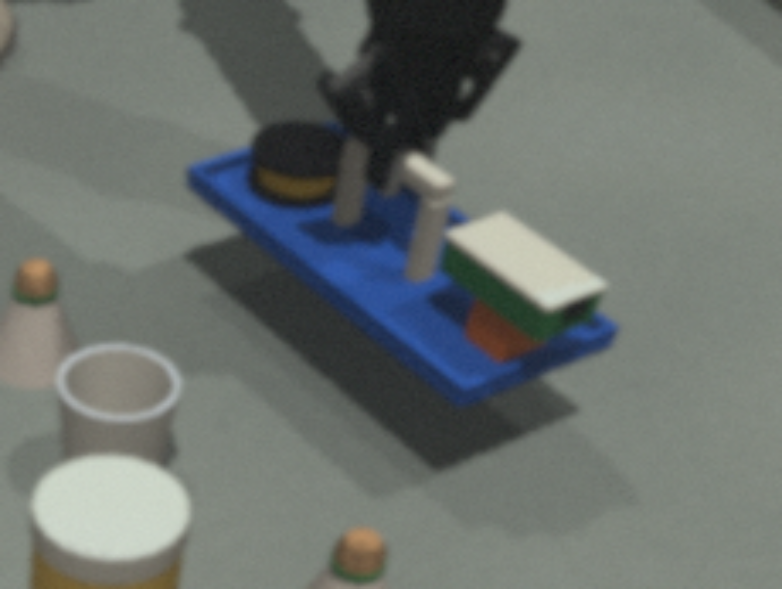

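The caddy hangs about 8 cm up and level, with the box centred on its pedestal (crop (525,275)). The image in the wrist camera has not shifted, so nothing has slipped, and the arm is at rest. The bystanders are untouched. I hand it in.

```bash
python3 -c "
from bench import r
print(r.hand_in())"
```

```text
the job is handed in; nothing more can be done
None
```

I set the grommet box on the pedestal, centred to about 1–3 mm by the cameras and in line with the handle, then released it. I handed in with the caddy held still and level about 8 cm above the shelf, at 12.9 s on the clock; the hand-in gave no verdict.

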